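# Line up the stain-remover bottles by height

## Task

Line up the four white stain-remover bottles on the wooden board in order of height, one upright in the middle of each black pad: the tallest on the pad next to the upright metal end plate, then shorter and shorter, with the shortest at the other end. Do not knock any bottle over, and let go of them all.

Things in the scene. Friction and masses are not known exactly. Their poses are not given: they have to be found in the camera images.
- bottle_c_mid (a point): the tallest of four white stain-remover bottles with grey caps, loose and upright: 102 mm high, round straight body 44 mm in diameter up to 70 % of its height, then shoulder and cap. Point: its centre, 51 mm above its base, z up; grasp there from above. At the start 50 mm in front and behind (x) is free for fingers; spools and a lighter stand to its sides (y)
- bottle_a_mid (a point): the second tallest of four white stain-remover bottles with grey caps, loose and upright: 84 mm high, round straight body 40 mm in diameter up to 70 % of its height, then shoulder and cap. Point: its centre, 42 mm above its base, z up; grasp there from above. At the start 50 mm in front and behind (x) is free for fingers; spools and a lighter stand to its sides (y)
- bottle_d_mid (a point): the third tallest of four white stain-remover bottles with grey caps, loose and upright: 66 mm high, round straight body 36 mm in diameter up to 70 % of its height, then shoulder and cap. Point: its centre, 33 mm above its base, z up; grasp there from above. At the start 50 mm in front and behind (x) is free for fingers; spools and a lighter stand to its sides (y)
- bottle_b_mid (a point): the shortest of four white stain-remover bottles with grey caps, loose and upright: 48 mm high, round straight body 32 mm in diameter up to 70 % of its height, then shoulder and cap. Point: its centre, 24 mm above its base, z up; grasp there from above. At the start 50 mm in front and behind (x) is free for fingers; spools and a lighter stand to its sides (y)
- pad_1: one of four identical black round rubber pads, 56 mm in diameter, 2 mm thick, fixed in a straight row on the board, centres 78 mm apart. The pads' names say nothing of their order in the row. Origin: centre of its underside, 12 mm above the counter; a bottle stands on its top, 14 mm above the counter. y runs along the row
- pad_2: one of four identical black round rubber pads, 56 mm in diameter, 2 mm thick, fixed in a straight row on the board, centres 78 mm apart. The pads' names say nothing of their order in the row. Origin: centre of its underside, 12 mm above the counter; a bottle stands on its top, 14 mm above the counter. y runs along the row
- pad_3: one of four identical black round rubber pads, 56 mm in diameter, 2 mm thick, fixed in a straight row on the board, centres 78 mm apart. The pads' names say nothing of their order in the row. Origin: centre of its underside, 12 mm above the counter; a bottle stands on its top, 14 mm above the counter. y runs along the row
- pad_4: one of four identical black round rubber pads, 56 mm in diameter, 2 mm thick, fixed in a straight row on the board, centres 78 mm apart. The pads' names say nothing of their order in the row. Origin: centre of its underside, 12 mm above the counter; a bottle stands on its top, 14 mm above the counter. y runs along the row
- end_plate: upright aluminium plate fixed across one end of the board, either end (70 mm across, 3 mm thick, 45 mm high, foot 22 mm wide); the other end has only a flat 2 mm strip. Origin: centre of its underside, 12 mm above the counter, in line with the pads, 51 mm from the nearest pad's centre (129, 207, 285 mm from the others)
- board: low wooden board that carries the pads and the plate, 84 x 366 mm, 12 mm thick, fixed to the counter about along y; origin: centre of its underside, y along its length
Things that resemble listed ones, but are neither listed nor needed, are in the scene too. What is shaped like the part that bears bottle_d_mid but orange is not meant.

How it is judged:
By the outcome, as a careful person would: the job done as asked, in the order asked, and still so for the second after the job is handed in, with the robot touching nothing.
It also fails if it takes over 102 s, if anything falls off the work surface, if the arm or the gripper's body presses on something with over 40 N, if the wrist force passes 120 N, or if a joint passes its speed limit or range.

## Robot

A 6-joint arm with a two-finger parallel gripper is mounted at the origin on the work surface; the furniture and walls round the work are solid. World frame = base frame: x ahead of the robot, y to its left, z up, the work surface at z = 0. Lengths are in mm, angles in rad, forces in N, time in s.
With the tool pointing down it reaches from about 375 to 975 mm from the base axis. Payload 3.8 kg.
Tool frame: the origin (TCP) lies between the finger pads; the fingertips stand 25 mm ahead of it and the grasp point (between the pads) lies 6 mm ahead of it; z points along the fingers, y is the line along which they close (so a half turn about z gives the same grasp; the last joint's range is limited). The gripper opens to 85 mm and grips with 20 to 120 N. Pads are 22 mm wide; open, the fingers measure 114 mm over their backs; the gripper's body (76 mm by 85 mm) begins 54 mm behind the grasp point. The pads swing forward as they close: fully open they stand 13 mm farther back than shut.
Start: joints at [1.139, 0.264, 1.604, -0, 1.274, -0.037], TCP at [259.618, 623.07, 256.28] pointing down, gripper open.
Joint ranges: [-2.63, 2.63], [-0.94, 2.18], [0.31, 2.57], [-1.31, 4.45], [0, 2.66], [-2.55, 2.55]. Speed limits (rad/s): [2.57, 2.57, 3.14, 3.14, 3.14, 3.14].

## Interface

Orientations are given as a unit quaternion [w, x, y, z].
In Python, from bench import robot, viewer gives the robot as it stands.
- The arm moves only by the tool apply_moves, never from a script. Its argument "moves" is a list of rows, each an object of numbers: "grip": the gripper's target within -1 to 1 (shut at 1, half-way at 0, fully open at -1); "tx", "ty", "tz": the shift along the tool's x, y, z as a fraction of full scale; "ax", "ay", "az": the turn, a rotation vector about the tool's x, y, z as a fraction of full scale. A call has exactly 5 rows; each row shifts and turns the commanded pose from where the row before left it, along the tool's axes as they then stand; what a row does not reach is not made up. Full scale, the value 1, is 1 m for a shift and 180 degrees for a turn. A row lasts 1/12 s, in which the tool goes at most 41.7 mm and 7.16 degrees, less where a joint would pass 70% of its speed; a pose out of reach is approached as far as the arm can. A call with a number of a shift or a turn outside -1 to 1 is refused whole. A call with a gripper value outside its range is refused whole. The fingers move at their own pace and stop on an object; "grip_force" is the grip in N (left out, the last holds). Time passes only in rows, so rows that do not move let the fingers close, or fill a call up. It gives the time, the measured TCP pose, the force, the opening and the grip force at its end, in the units of the state.
- robot.get_state(): the state, without advancing time (a new reading comes with each control period).
- viewer.grab_frame(name): name is "side" or "top"; returns (picture, depth): 384x512x3 uint8, blue, green, red; 384x512 float32, mm along the optical axis (not along the pixel's ray), 0 where there is no reading.
- viewer.camera_model(name): a dict with "K" (3x3 intrinsics, pixels), "xyz" and "rotation" of the camera in the world. Camera axes: x right, y down, z forward; pixel columns grow to the right and rows downward; lengths in mm; the calibration is good to about 2 mm. A picture is of the moment at which its call begins. camera_model takes no time and is no camera call.
- robot.finish_job(): hands the job in; it is judged then, once.
The state is a dict: "t": time; "joints": joint angles; "joint_velocities": joint speeds; "joint_torque": joint torques, N m; "ee_pos": TCP position; "tcp_rot": TCP orientation; "contact_force": force on the tool from outside, world axes, zero at the start; "ft_torque": the same for the moment, N m; "gripper_width": opening from 0.0 (shut) to 1.0 (fully open); "grip_force": force on a finger pad.
Only numpy, scipy, OpenCV 4.12 (cv2) and the standard library are available. Lean on these libraries where they do the work, as an engineer would, in place of code of your own. Each camera call takes 0.05 s, during which the arm holds its last target. There are 200 camera calls.

## Working session

There is one attempt and no reset: what is moved stays moved. The work goes in short steps, Python scripts to look and compute and a tool call to move; the robot and the scene stay as the last step left them, time stands still between calls to the robot, and variables do not carry over. Pictures are saved under pics/ and viewed, at most 14 in all, crops included, and the job is handed in when it is done.

Besides the shell and the picture viewer there is one more tool, called as name([rows], argument=value, ...), one row to a line, values as JSON. apply_moves: Moves the arm, as the interface text tells. Its arguments: {"type":"object","properties":{"moves":{"type":"array","items":{"type":"object","properties":{"grip":{"type":"number"},"tx":{"type":"number"},"ty":{"type":"number"},"tz":{"type":"number"},"ax":{"type":"number"},"ay":{"type":"number"},"az":{"type":"number"}}}},"grip_force":{"type":"number"}},"required":["moves"]}

```bash
mkdir -p pics; ls
python3 - <<'E'
from bench import robot, viewer
import cv2,numpy as np
for n in("side","top"):
    p,d=viewer.grab_frame(n); cv2.imwrite(f"pics/{n}0.png",p); np.save(f"{n}0.npy",d)
    m=viewer.camera_model(n); print(n,{k:np.round(v,3).tolist() for k,v in m.items()})
print(robot.get_state())
E
```

```text
pics
side {'K': [[433.446, 0.0, 252.321], [0.0, 433.446, 193.501], [0.0, 0.0, 1.0]], 'xyz': [-145.344, -903.57, 567.506], 'rotation': [-0.516, 0.796, -0.27, 0.163]}
top {'K': [[494.895, 0.0, 252.471], [0.0, 494.895, 186.964], [0.0, 0.0, 1.0]], 'xyz': [323.835, 14.817, 1322.005], 'rotation': [-0.042, 0.712, -0.698, 0.062]}
{'t': 0.1, 'joints': array([ 1.13908595e+00,  2.64704870e-01,  1.60526926e+00, -8.39037261e-06,
        1.27372435e+00, -3.69168768e-02]), 'joint_velocities': array([-1.29578809e-03, -2.60747151e-03, -4.52511891e-03,  4.33111651e-04,
       -9.08782072e-05,  2.39200882e-03]), 'joint_torque': array([-5.41988593e-04, -5.16714978e+01, -3.68586946e+01, -7.09776668e-05,
        6.46276298e-03, -4.03620936e-05]), 'ee_pos': array([259.36693762, 622.49599012, 255.05107083]), 'tcp_rot': array([-2.40559985e-04,  1.96115984e-01,  9.80580141e-01, -1.02507215e-03]), 'contact_force': array([0.7179029 , 0.3641611 , 0.76920159]), 'ft_torque': array([-0.01552027,  0.0325202 , -0.00519575]), 'grip_force': 0.0, 'gripper_width': 0.998669548462559}
```

View pics/top0.png

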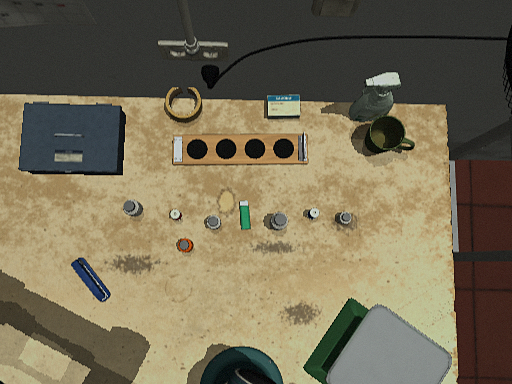

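View pics/side0.png

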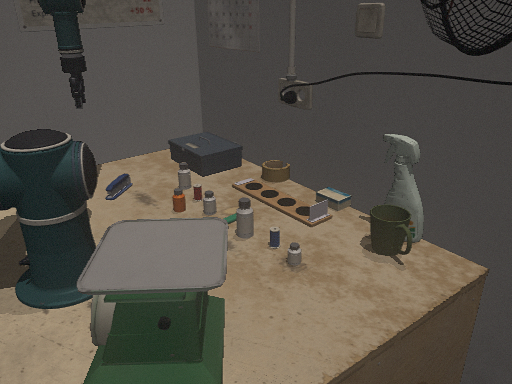

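Top view: the bottles are at (132,208), (213,222), (279,220) and (344,218), and the orange lookalike is at (185,245). The spools are at (175,214) and (313,213), and the lighter at (244,215). The pads are at (197..283,149), with the upright plate at the right end (303,148), which matches (318,210) in the side view. Next I'll measure positions and heights from depth.

```bash
cat > h.py <<'E'
from bench import robot, viewer
import cv2,numpy as np
from scipy.spatial.transform import Rotation as R
def cam(n):
    m=viewer.camera_model(n); return m["K"],np.array(m["xyz"]),R.from_quat(np.roll(m["rotation"],-1)).as_matrix()
def cloud(n,d):
    K,t,M=cam(n); v,u=np.mgrid[:d.shape[0],:d.shape[1]]
    c=np.stack([(u-K[0][2])/K[0][0]*d,(v-K[1][2])/K[1][1]*d,d],-1); return c@M.T+t
def plane(n,uv,z):
    K,t,M=cam(n); r=M@np.linalg.inv(K)@[uv[0],uv[1],1]; return t+r*(z-t[2])/r[2]
def proj(n,P):
    K,t,M=cam(n); c=K@(M.T@(np.array(P)-t)); return c[:2]/c[2]
def bottles(n,d,pts,r=30):
    C=cloud(n,d)
    for p in pts:
        m=(np.hypot(C[...,0]-p[0],C[...,1]-p[1])<r)&(C[...,2]>p[2])&(d>0); q=C[m]
        if len(q)<5: print("none",p); continue
        top=np.percentile(q[:,2],95); s=q[q[:,2]>top-6]
        (cx,cy),rr=cv2.minEnclosingCircle(q[:,:2].astype(np.float32))
        print(p,"top z %.1f"%top,"cap",s[:,:2].mean(0).round(1),"circ",round(cx,1),round(cy,1),round(rr,1),len(s))
E
python3 - <<'E'
from h import *
p=cv2.imread("pics/top0.png"); d=np.load("top0.npy")
bottles("top",d,[(*plane("top",uv,60)[:2],12) for uv in[(132,208),(213,222),(279,220),(344,218),(185,245),(175,214),(313,213)]],32)
C=cloud("top",d); print("counter z",np.median(C[230:240,200:300,2]))
g=p.max(2); m=np.zeros(g.shape,np.uint8); m[132:166,172:310]=(g[132:166,172:310]<45)*255
for c in cv2.findContours(m,0,2)[0]:
    if cv2.contourArea(c)>150:
        (u,v),r=cv2.minEnclosingCircle(c); M=cv2.moments(c); uv=(M['m10']/M['m00'],M['m01']/M['m00']); print(np.round(uv,1),r,plane("top",uv,14).round(1))
a=p[125:270,110:370]; cv2.imwrite("pics/crop.png",cv2.resize(a,None,fx=3,fy=3,interpolation=2))
print(C[136:162:4,296:314:2,2].round(0))
E
```

```text
(np.float64(451.2225242156169), np.float64(286.85585939180174), 12) top z 86.7 cap [456.3 290.2] circ 456.1 290.4 20.3 86
(np.float64(419.4851128304314), np.float64(80.14829125471672), 12) top z 70.3 cap [422.7  80.3] circ 422.8 80.1 17.9 61
(np.float64(427.78845573146305), np.float64(-88.16960190996514), 12) top z 105.2 cap [427.7 -87.3] circ 427.9 -87.2 22.1 100
(np.float64(436.1173014808347), np.float64(-255.4239487776769), 12) top z 51.2 cap [ 442.  -263.4] circ 441.5 -262.9 16.0 49
(np.float64(360.07117465104585), np.float64(149.0531810680638), 12) top z 69.1 cap [362.5 151.6] circ 362.4 151.4 17.9 61
(np.float64(438.03286480547195), np.float64(177.2988349728405), 12) top z 54.5 cap [441.2 179.2] circ 440.9 179.6 12.6 54
(np.float64(447.4507199778618), np.float64(-175.4915058187347), 12) top z 54.3 cap [ 451.4 -179.3] circ 452.0 -179.6 12.6 54
counter z 2.2558359056273503
[196.5 148.9] 10.225106239318848 [619.1 132.4  14. ]
[283.1 148.1] 10.119166374206543 [ 626.8 -101.3   14. ]
[254.5 148.4] 10.049772262573242 [624.2 -23.7  14. ]
[225.6 148.6] 9.999237060546875 [621.8  54.2  14. ]
[[14. 14. 10. 31. 59. 10.  0.  3.  1.]
 [ 8. 19. 16. 25. 58. 17.  0.  4. -2.]
 [14. 13. 17. 29. 59. 14. -1.  2.  4.]
 [17. 11. 14. 25. 58. 15. -6. -0. -2.]
 [13. 11. 13. 22. 57. 16.  3.  1.  5.]
 [16.  8. 13. 21. 56. 17.  3.  1.  2.]
 [14. 13.  6. 11. 17. 12.  4. -1.  4.]]
```

View pics/crop.png

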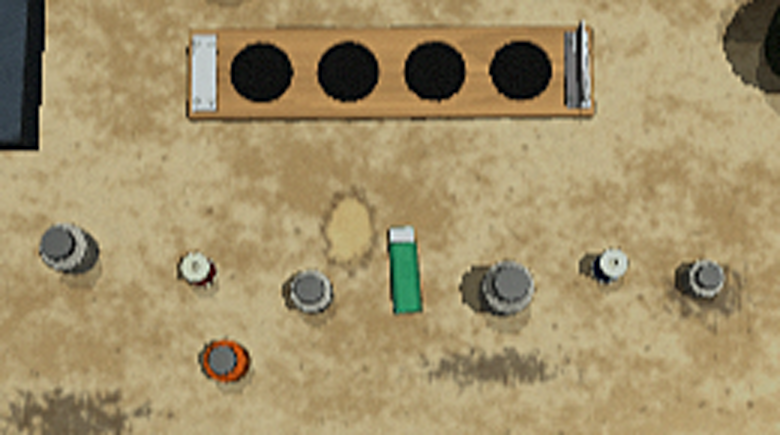

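The crop confirms the assignment, with no ambiguity among the white bottles:

| Bottle | Pixel | Measured top (mm, about 2–4 mm high) | Nominal height (mm) |
|---|---|---|---|
| a | (132,208) | 87 | 84 |
| d (white; the orange one at (185,245) is excluded) | (213,222) | 70 | 66 |
| c | (279,220) | 105 | 102 |
| b | (344,218) | 51 | 48 |

The end plate is at the −y end, so the pads at y = −101, −24, 54 and 132 take c, a, d and b in that order. I'll turn the tool so the fingers close along x.

apply_moves([
  {"az": 0.0374,"grip": -1},
  {"az": 0.0374,"grip": -1},
  {"az": 0.0374,"grip": -1},
  {"az": 0.0374,"grip": -1},
  {"az": 0.0374,"grip": -1},
])

```text
invalid input
```

apply_moves([
  {"az": 0.0374,"grip": -1},
  {"az": 0.0374,"grip": -1},
  {"az": 0.0374,"grip": -1},
  {"az": 0.0374,"grip": -1},
  {"az": 0.0374,"grip": -1},
])

```text
invalid input
```

apply_moves([
  {"tx": -0.033,"ty": 0.0195,"grip": -1},
  {"tx": -0.033,"ty": 0.0195,"grip": -1},
  {"tx": -0.033,"ty": 0.0195,"grip": -1},
  {"tx": -0.033,"ty": 0.0195,"grip": -1},
  {"tx": -0.033,"ty": 0.0195,"grip": -1},
])

```text
invalid input
```

apply_moves([
  {"tx": 0,"ty": 0,"tz": 0,"ax": 0,"ay": 0,"az": 0.0374,"grip": -1},
  {"tx": 0,"ty": 0,"tz": 0,"ax": 0,"ay": 0,"az": 0.0374,"grip": -1},
  {"tx": 0,"ty": 0,"tz": 0,"ax": 0,"ay": 0,"az": 0.0374,"grip": -1},
  {"tx": 0,"ty": 0,"tz": 0,"ax": 0,"ay": 0,"az": 0.0374,"grip": -1},
  {"tx": 0,"ty": 0,"tz": 0,"ax": 0,"ay": 0,"az": 0.0374,"grip": -1},
], grip_force=30)

```text
t: 0.52
ee_pos: [259.5, 622.7, 255.4]
tcp_rot: [0.0, 0.474, 0.88, -0.001]
contact_force: [-0.1, -0.3, 0.2]
gripper_width: 0.998
grip_force: 0.0
```

apply_moves([
  {"tx": 0,"ty": 0,"tz": 0,"ax": 0,"ay": 0,"az": 0.0374,"grip": -1},
  {"tx": 0,"ty": 0,"tz": 0,"ax": 0,"ay": 0,"az": 0.0374,"grip": -1},
  {"tx": 0,"ty": 0,"tz": 0,"ax": 0,"ay": 0,"az": 0.0374,"grip": -1},
  {"tx": 0,"ty": 0,"tz": 0,"ax": 0,"ay": 0,"az": 0.0374,"grip": -1},
  {"tx": 0,"ty": 0,"tz": 0,"ax": 0,"ay": 0,"az": 0.0374,"grip": -1},
])

```text
t: 0.93
ee_pos: [259.5, 622.7, 255.5]
tcp_rot: [0.0, 0.709, 0.705, -0.001]
contact_force: [-0.1, 0.1, 0.4]
gripper_width: 0.998
grip_force: 0.0
```

apply_moves([
  {"tx": -0.033,"ty": 0.0195,"tz": 0,"ax": 0,"ay": 0,"az": 0,"grip": -1},
  {"tx": -0.033,"ty": 0.0195,"tz": 0,"ax": 0,"ay": 0,"az": 0,"grip": -1},
  {"tx": -0.033,"ty": 0.0195,"tz": 0,"ax": 0,"ay": 0,"az": 0,"grip": -1},
  {"tx": -0.033,"ty": 0.0195,"tz": 0,"ax": 0,"ay": 0,"az": 0,"grip": -1},
  {"tx": -0.033,"ty": 0.0195,"tz": 0,"ax": 0,"ay": 0,"az": 0,"grip": -1},
])

```text
t: 1.35
ee_pos: [357.5, 456.4, 255.6]
tcp_rot: [0.0, 0.706, 0.708, -0.001]
contact_force: [1.0, 1.0, -0.1]
gripper_width: 0.997
grip_force: 0.0
```

apply_moves([
  {"tx": -0.033,"ty": 0.0195,"tz": 0,"ax": 0,"ay": 0,"az": 0,"grip": -1},
  {"tx": -0.033,"ty": 0.0195,"tz": 0,"ax": 0,"ay": 0,"az": 0,"grip": -1},
  {"tx": -0.033,"ty": 0.0195,"tz": 0,"ax": 0,"ay": 0,"az": 0,"grip": -1},
  {"tx": -0.033,"ty": 0.0195,"tz": 0,"ax": 0,"ay": 0,"az": 0,"grip": -1},
  {"tx": 0,"ty": 0,"tz": 0,"ax": 0,"ay": 0,"az": 0,"grip": -1},
])

```text
t: 1.77
ee_pos: [438.0, 320.8, 255.8]
tcp_rot: [0.002, 0.709, 0.706, -0.001]
contact_force: [-0.4, -0.8, -0.1]
gripper_width: 1.005
grip_force: 0.0
```

apply_moves([
  {"tx": -0.0305,"ty": 0.018,"tz": 0,"ax": 0,"ay": 0,"az": 0,"grip": -1},
  {"tx": 0,"ty": 0,"tz": 0.035,"ax": 0,"ay": 0,"az": 0,"grip": -1},
  {"tx": 0,"ty": 0,"tz": 0.035,"ax": 0,"ay": 0,"az": 0,"grip": -1},
  {"tx": 0,"ty": 0,"tz": 0.035,"ax": 0,"ay": 0,"az": 0,"grip": -1},
  {"tx": 0,"ty": 0,"tz": 0.01,"ax": 0,"ay": 0,"az": 0,"grip": -1},
])

```text
t: 2.18
ee_pos: [449.6, 293.5, 135.3]
tcp_rot: [-0.001, 0.707, 0.707, -0.005]
contact_force: [-1.3, -0.3, -0.7]
gripper_width: 0.998
grip_force: 0.0
```

Run:
```python
from h import *
s=robot.get_state(); print(s["ee_pos"],s["tcp_rot"],s["joints"].round(2))
p,d=viewer.grab_frame("side"); q,e=viewer.grab_frame("top")
u,v=map(int,proj("side",s["ee_pos"]));a=cv2.resize(p[max(v-60,0):v+90,u-75:u+75],None,fx=3,fy=3,interpolation=2)
u2,v2=map(int,proj("top",s["ee_pos"]));b=cv2.resize(q[v2-60:v2+90,max(u2-45,0):u2+75],None,fx=3,fy=3,interpolation=2)
print(u,v,u2,v2,a.shape,b.shape); cv2.imwrite("pics/l1.png",np.hstack([a,b[:a.shape[0]]]) if b.shape[0]>=a.shape[0] else a)
C=cloud("side",d); w=C[v-60:v+90,u-75:u+75].reshape(-1,3); f=(np.abs(w[:,1]-s["ee_pos"][1])<18)&(w[:,2]>100); print("lowest tool pts",np.sort(w[f][:,2])[:15].round(0))
```

```text
[449.62875018 293.48706652 135.28826989] [-0.001333    0.70696611  0.70722952 -0.00485215] [0.53 0.12 2.01 0.   1.02 0.53]
179 147 122 205 (450, 450, 3) (450, 360, 3)
lowest tool pts [121. 123. 123. 124. 124. 125. 125. 125. 126. 126. 126. 126. 126. 126.
 127.]
```

View pics/l1.png

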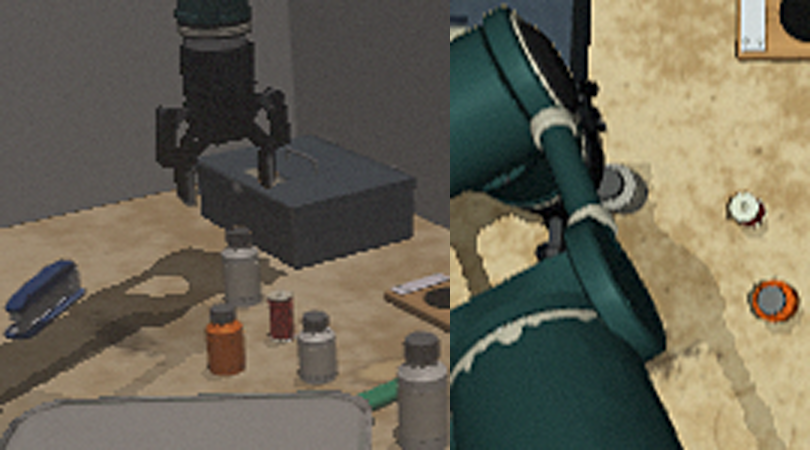

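The view shows the open gripper above bottle a, with the bottle central between the fingers. The fingertips are about 12 mm below the TCP when open, so the stated 25 mm applies to the shut gripper. I'll correct the offset and descend.

apply_moves([
  {"tx": -0.003,"ty": 0.0065,"tz": 0,"ax": 0,"ay": 0,"az": 0,"grip": -1},
  {"tx": 0,"ty": 0,"tz": 0.03,"ax": 0,"ay": 0,"az": 0,"grip": -1},
  {"tx": 0,"ty": 0,"tz": 0.03,"ax": 0,"ay": 0,"az": 0,"grip": -1},
  {"tx": 0,"ty": 0,"tz": 0.015,"ax": 0,"ay": 0,"az": 0,"grip": -1},
  {"tx": 0,"ty": 0,"tz": 0,"ax": 0,"ay": 0,"az": 0,"grip": -1},
])

```text
t: 2.7
ee_pos: [459.6, 292.5, 65.3]
tcp_rot: [-0.0, 0.707, 0.708, -0.001]
contact_force: [-0.6, 0.7, 0.3]
gripper_width: 1.0
grip_force: 0.0
```

apply_moves([
  {"tx": 0,"ty": 0,"tz": 0,"ax": 0,"ay": 0,"az": 0,"grip": -1},
  {"tx": 0,"ty": 0,"tz": 0,"ax": 0,"ay": 0,"az": 0,"grip": -1},
  {"tx": 0,"ty": 0,"tz": 0,"ax": 0,"ay": 0,"az": 0,"grip": -1},
  {"tx": 0,"ty": 0,"tz": 0,"ax": 0,"ay": 0,"az": 0,"grip": -1},
  {"tx": 0,"ty": 0,"tz": 0,"ax": 0,"ay": 0,"az": 0,"grip": -1},
])

```text
t: 3.12
ee_pos: [461.0, 293.4, 67.9]
tcp_rot: [0.0, 0.707, 0.708, 0.001]
contact_force: [-0.8, -0.1, -0.2]
gripper_width: 1.003
grip_force: 0.0
```

apply_moves([
  {"tx": -0.003,"ty": -0.005,"tz": 0.008,"ax": 0,"ay": 0,"az": 0,"grip": -1},
  {"tx": 0,"ty": 0,"tz": 0.014,"ax": 0,"ay": 0,"az": 0,"grip": -1},
  {"tx": 0,"ty": 0,"tz": 0,"ax": 0,"ay": 0,"az": 0,"grip": -1},
  {"tx": 0,"ty": 0,"tz": 0,"ax": 0,"ay": 0,"az": 0,"grip": -1},
  {"tx": 0,"ty": 0,"tz": 0,"ax": 0,"ay": 0,"az": 0,"grip": -1},
])

```text
t: 3.53
ee_pos: [454.8, 289.6, 44.2]
tcp_rot: [-0.0, 0.707, 0.707, -0.0]
contact_force: [0.0, 0.1, 0.1]
gripper_width: 1.001
grip_force: 0.0
```

apply_moves([
  {"tx": 0,"ty": 0,"tz": 0,"ax": 0,"ay": 0,"az": 0,"grip": 0.3},
  {"tx": 0,"ty": 0,"tz": 0,"ax": 0,"ay": 0,"az": 0,"grip": 0.5},
  {"tx": 0,"ty": 0,"tz": 0,"ax": 0,"ay": 0,"az": 0,"grip": 1},
  {"tx": 0,"ty": 0,"tz": 0,"ax": 0,"ay": 0,"az": 0,"grip": 1},
  {"tx": 0,"ty": 0,"tz": 0,"ax": 0,"ay": 0,"az": 0,"grip": 1},
])

```text
t: 3.95
ee_pos: [455.5, 290.0, 44.9]
tcp_rot: [0.0, 0.707, 0.707, 0.001]
contact_force: [-0.5, 0.3, 2.4]
gripper_width: 0.459
grip_force: 30.6
```

apply_moves([
  {"tx": 0,"ty": 0,"tz": 0,"ax": 0,"ay": 0,"az": 0,"grip": 1},
  {"tx": 0,"ty": 0,"tz": 0,"ax": 0,"ay": 0,"az": 0,"grip": 1},
  {"tx": 0,"ty": 0,"tz": 0,"ax": 0,"ay": 0,"az": 0,"grip": 1},
  {"tx": 0,"ty": 0,"tz": 0,"ax": 0,"ay": 0,"az": 0,"grip": 1},
  {"tx": 0,"ty": 0,"tz": 0,"ax": 0,"ay": 0,"az": 0,"grip": 1},
])

```text
t: 4.37
ee_pos: [455.5, 290.1, 44.9]
tcp_rot: [0.0, 0.707, 0.707, 0.001]
contact_force: [0.0, -0.3, 6.2]
gripper_width: 0.458
grip_force: 30.8
```

apply_moves([
  {"tx": 0,"ty": 0,"tz": -0.008,"ax": 0,"ay": 0,"az": 0,"grip": 1},
  {"tx": 0,"ty": 0,"tz": -0.018,"ax": 0,"ay": 0,"az": 0,"grip": 1},
  {"tx": 0,"ty": 0,"tz": -0.022,"ax": 0,"ay": 0,"az": 0,"grip": 1},
  {"tx": 0,"ty": 0,"tz": -0.022,"ax": 0,"ay": 0,"az": 0,"grip": 1},
  {"tx": 0,"ty": 0,"tz": -0.01,"ax": 0,"ay": 0,"az": 0,"grip": 1},
], grip_force=40)

```text
t: 4.78
ee_pos: [455.7, 290.2, 126.6]
tcp_rot: [0.0, 0.707, 0.707, 0.001]
contact_force: [0.5, 0.7, -0.7]
gripper_width: 0.458
grip_force: 40.5
```

apply_moves([
  {"tx": -0.015,"ty": 0.0085,"tz": 0,"ax": 0,"ay": 0,"az": 0,"grip": 1},
  {"tx": -0.025,"ty": 0.0135,"tz": 0,"ax": 0,"ay": 0,"az": 0,"grip": 1},
  {"tx": -0.025,"ty": 0.0135,"tz": 0,"ax": 0,"ay": 0,"az": 0,"grip": 1},
  {"tx": -0.025,"ty": 0.0135,"tz": 0,"ax": 0,"ay": 0,"az": 0,"grip": 1},
  {"tx": -0.025,"ty": 0.0135,"tz": 0,"ax": 0,"ay": 0,"az": 0,"grip": 1},
])

```text
t: 5.2
ee_pos: [517.1, 173.6, 123.5]
tcp_rot: [-0.0, 0.707, 0.708, -0.001]
contact_force: [1.1, 0.0, -1.1]
gripper_width: 0.456
grip_force: 40.5
```

apply_moves([
  {"tx": -0.025,"ty": 0.0135,"tz": 0,"ax": 0,"ay": 0,"az": 0,"grip": 1},
  {"tx": -0.025,"ty": 0.0135,"tz": 0,"ax": 0,"ay": 0,"az": 0,"grip": 1},
  {"tx": -0.025,"ty": 0.0135,"tz": 0,"ax": 0,"ay": 0,"az": 0,"grip": 1},
  {"tx": -0.025,"ty": 0.0135,"tz": 0,"ax": 0,"ay": 0,"az": 0,"grip": 1},
  {"tx": -0.025,"ty": 0.0135,"tz": 0,"ax": 0,"ay": 0,"az": 0,"grip": 1},
])

```text
t: 5.62
ee_pos: [584.8, 48.5, 123.3]
tcp_rot: [-0.001, 0.707, 0.707, -0.001]
contact_force: [-0.0, 0.3, -1.6]
gripper_width: 0.46
grip_force: 40.5
```

apply_moves([
  {"tx": -0.025,"ty": 0.0135,"tz": 0,"ax": 0,"ay": 0,"az": 0,"grip": 1},
  {"tx": -0.025,"ty": 0.0135,"tz": 0,"ax": 0,"ay": 0,"az": 0,"grip": 1},
  {"tx": -0.015,"ty": 0.0085,"tz": 0,"ax": 0,"ay": 0,"az": 0,"grip": 1},
  {"tx": 0,"ty": 0,"tz": 0,"ax": 0,"ay": 0,"az": 0,"grip": 1},
  {"tx": 0,"ty": 0,"tz": 0,"ax": 0,"ay": 0,"az": 0,"grip": 1},
])

```text
t: 6.03
ee_pos: [620.4, -15.6, 123.5]
tcp_rot: [-0.001, 0.707, 0.707, -0.0]
contact_force: [0.5, -0.1, -1.3]
gripper_width: 0.456
grip_force: 40.5
```

apply_moves([
  {"tx": -0.008,"ty": 0.0038,"tz": 0,"ax": 0,"ay": 0,"az": 0,"grip": 1},
  {"tx": 0,"ty": 0,"tz": 0.02,"ax": 0,"ay": 0,"az": 0,"grip": 1},
  {"tx": 0,"ty": 0,"tz": 0.018,"ax": 0,"ay": 0,"az": 0,"grip": 1},
  {"tx": 0,"ty": 0,"tz": 0,"ax": 0,"ay": 0,"az": 0,"grip": 1},
  {"tx": 0,"ty": 0,"tz": 0,"ax": 0,"ay": 0,"az": 0,"grip": 1},
])

```text
t: 6.45
ee_pos: [622.8, -22.1, 84.8]
tcp_rot: [-0.002, 0.706, 0.708, -0.001]
contact_force: [-0.2, 0.3, -1.1]
gripper_width: 0.46
grip_force: 40.6
```

Run:
```python
from h import *
s=robot.get_state(); print(s["ee_pos"],s["tcp_rot"])
p,d=viewer.grab_frame("side")
u,v=map(int,proj("side",s["ee_pos"]))
cv2.imwrite("pics/l2.png",cv2.resize(p[v-70:v+80,u-100:u+100],None,fx=4,fy=4,interpolation=2)); print(u,v)
for z in (0,14,26,45): print(z,(proj("side",[624.2,-23.7,z])-[u-100,v-70])*4)
```

```text
[622.77718172 -22.13261325  84.81527437] [-0.00156983  0.70629791  0.70791185 -0.00127057]
285 178
0 [403.90963682 386.71483818]
14 [404.17291006 369.77557186]
26 [404.40046104 355.1347124 ]
45 [404.76436659 331.72066155]
```

View pics/l2.png

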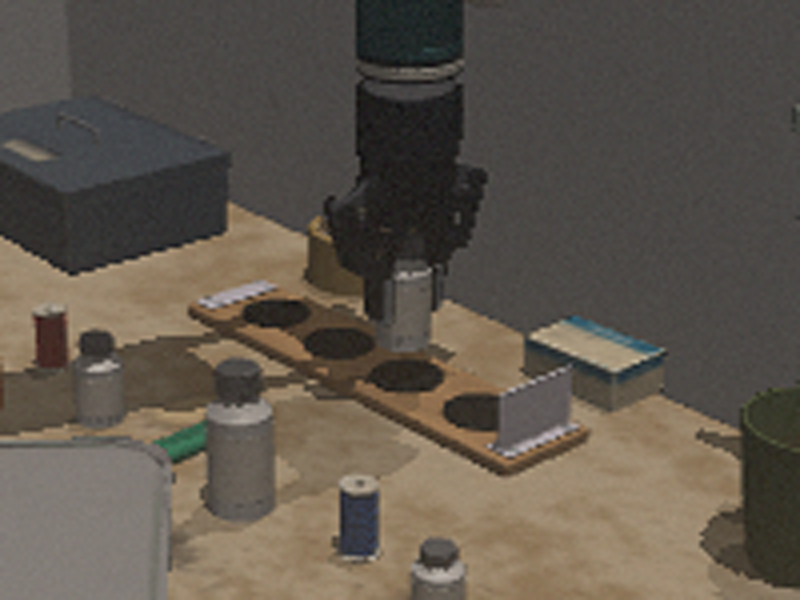

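The view shows bottle a upright in the gripper above the second pad from the plate (pad at crop (406,377), bottle axis at column 406). Now I'll lower it.

apply_moves([
  {"tx": -0.001,"ty": 0.001,"tz": 0.01,"ax": 0,"ay": 0,"az": 0,"grip": 1},
  {"tx": 0,"ty": 0,"tz": 0.01,"ax": 0,"ay": 0,"az": 0,"grip": 1},
  {"tx": 0,"ty": 0,"tz": 0.003,"ax": 0,"ay": 0,"az": 0,"grip": 1},
  {"tx": 0,"ty": 0,"tz": 0,"ax": 0,"ay": 0,"az": 0,"grip": 1},
  {"tx": 0,"ty": 0,"tz": 0,"ax": 0,"ay": 0,"az": 0,"grip": 1},
])

```text
t: 6.92
ee_pos: [625.2, -24.0, 62.8]
tcp_rot: [-0.0, 0.707, 0.707, -0.0]
contact_force: [-0.2, 0.4, -1.3]
gripper_width: 0.453
grip_force: 40.6
```

apply_moves([
  {"tx": 0,"ty": 0,"tz": 0.001,"ax": 0,"ay": 0,"az": 0,"grip": 1},
  {"tx": 0,"ty": 0,"tz": 0,"ax": 0,"ay": 0,"az": 0,"grip": 1},
  {"tx": 0,"ty": 0,"tz": 0.001,"ax": 0,"ay": 0,"az": 0,"grip": 1},
  {"tx": 0,"ty": 0,"tz": 0,"ax": 0,"ay": 0,"az": 0,"grip": 1},
  {"tx": 0,"ty": 0,"tz": 0,"ax": 0,"ay": 0,"az": 0,"grip": 1},
])

```text
t: 7.33
ee_pos: [625.7, -24.1, 61.4]
tcp_rot: [0.0, 0.707, 0.707, 0.0]
contact_force: [0.3, 0.3, -0.7]
gripper_width: 0.459
grip_force: 40.6
```

apply_moves([
  {"tx": 0,"ty": -0.001,"tz": 0.001,"ax": 0,"ay": 0,"az": 0,"grip": 1},
  {"tx": 0,"ty": 0,"tz": 0.001,"ax": 0,"ay": 0,"az": 0,"grip": 1},
  {"tx": 0,"ty": 0,"tz": 0.0005,"ax": 0,"ay": 0,"az": 0,"grip": 1},
  {"tx": 0,"ty": 0,"tz": 0,"ax": 0,"ay": 0,"az": 0,"grip": 1},
  {"tx": 0,"ty": 0,"tz": 0,"ax": 0,"ay": 0,"az": 0,"grip": 1},
])

```text
t: 7.75
ee_pos: [624.5, -24.0, 58.9]
tcp_rot: [-0.0, 0.707, 0.707, -0.0]
contact_force: [-1.3, -0.5, 1.4]
gripper_width: 0.46
grip_force: 40.8
```

It has touched down at z = 58.9 as expected. I'll release and rise.

apply_moves([
  {"tx": 0,"ty": 0,"tz": 0,"ax": 0,"ay": 0,"az": 0,"grip": 0},
  {"tx": 0,"ty": 0,"tz": 0,"ax": 0,"ay": 0,"az": 0,"grip": -0.5},
  {"tx": 0,"ty": 0,"tz": 0,"ax": 0,"ay": 0,"az": 0,"grip": -1},
  {"tx": 0,"ty": 0,"tz": 0,"ax": 0,"ay": 0,"az": 0,"grip": -1},
  {"tx": 0,"ty": 0,"tz": 0,"ax": 0,"ay": 0,"az": 0,"grip": -1},
])

```text
t: 8.17
ee_pos: [624.7, -24.1, 58.8]
tcp_rot: [0.0, 0.707, 0.707, 0.0]
contact_force: [-0.5, 0.6, -0.3]
gripper_width: 0.995
grip_force: 0.0
```

apply_moves([
  {"tx": 0,"ty": 0,"tz": 0,"ax": 0,"ay": 0,"az": 0,"grip": -1},
  {"tx": 0,"ty": 0,"tz": -0.01,"ax": 0,"ay": 0,"az": 0,"grip": -1},
  {"tx": 0,"ty": 0,"tz": -0.025,"ax": 0,"ay": 0,"az": 0,"grip": -1},
  {"tx": 0,"ty": 0,"tz": -0.03,"ax": 0,"ay": 0,"az": 0,"grip": -1},
  {"tx": 0,"ty": 0,"tz": -0.035,"ax": 0,"ay": 0,"az": 0,"grip": -1},
])

```text
t: 8.58
ee_pos: [623.1, -24.0, 158.5]
tcp_rot: [-0.001, 0.707, 0.707, -0.001]
contact_force: [0.4, -0.4, -0.2]
gripper_width: 0.997
grip_force: 0.0
```

apply_moves([
  {"tx": -0.009,"ty": -0.028,"tz": 0,"ax": 0,"ay": 0,"az": 0,"grip": -1},
  {"tx": -0.009,"ty": -0.028,"tz": 0,"ax": 0,"ay": 0,"az": 0,"grip": -1},
  {"tx": -0.009,"ty": -0.028,"tz": 0,"ax": 0,"ay": 0,"az": 0,"grip": -1},
  {"tx": -0.009,"ty": -0.028,"tz": 0,"ax": 0,"ay": 0,"az": 0,"grip": -1},
  {"tx": -0.009,"ty": -0.028,"tz": 0,"ax": 0,"ay": 0,"az": 0,"grip": -1},
])

```text
t: 9.0
ee_pos: [483.5, -69.5, 159.6]
tcp_rot: [0.0, 0.707, 0.708, 0.0]
contact_force: [-0.2, 0.3, 0.3]
gripper_width: 1.002
grip_force: 0.0
```

apply_moves([
  {"tx": -0.009,"ty": -0.028,"tz": 0,"ax": 0,"ay": 0,"az": 0,"grip": -1},
  {"tx": -0.009,"ty": -0.028,"tz": 0,"ax": 0,"ay": 0,"az": 0,"grip": -1},
  {"tx": 0,"ty": 0,"tz": 0,"ax": 0,"ay": 0,"az": 0,"grip": -1},
  {"tx": 0,"ty": 0,"tz": 0,"ax": 0,"ay": 0,"az": 0,"grip": -1},
  {"tx": 0,"ty": 0,"tz": 0,"ax": 0,"ay": 0,"az": 0,"grip": -1},
])

```text
t: 9.42
ee_pos: [429.6, -87.4, 159.8]
tcp_rot: [0.001, 0.707, 0.707, 0.001]
contact_force: [-0.4, 0.7, 0.5]
gripper_width: 1.0
grip_force: 0.0
```

apply_moves([
  {"tx": 0,"ty": 0,"tz": 0,"ax": 0,"ay": 0,"az": 0,"grip": -1},
  {"tx": 0,"ty": 0,"tz": 0,"ax": 0,"ay": 0,"az": 0,"grip": -1},
  {"tx": 0,"ty": 0,"tz": 0,"ax": 0,"ay": 0,"az": 0,"grip": -1},
  {"tx": 0,"ty": 0,"tz": 0,"ax": 0,"ay": 0,"az": 0,"grip": -1},
  {"tx": 0,"ty": 0,"tz": 0,"ax": 0,"ay": 0,"az": 0,"grip": -1},
])

```text
t: 9.83
ee_pos: [429.0, -87.1, 158.6]
tcp_rot: [-0.0, 0.707, 0.708, -0.0]
contact_force: [1.0, -0.5, -0.6]
gripper_width: 1.002
grip_force: 0.0
```

Run:
```python
from h import *
s=robot.get_state(); print(s["ee_pos"],s["tcp_rot"],s["joints"].round(2))
p,d=viewer.grab_frame("side"); q,e=viewer.grab_frame("top")
u,v=map(int,proj("side",s["ee_pos"]))
cv2.imwrite("pics/l3.png",cv2.resize(p[v-50:v+100,u-100:u+100],None,fx=4,fy=4,interpolation=2))
bottles("top",e,[(624,-24,25)],28)
```

```text
[428.975717   -87.08287906 158.63923425] [-1.81869089e-04  7.06557836e-01  7.07655269e-01 -1.08421043e-04] [-0.26 -0.11  2.19 -0.    1.06 -0.26]
(624, -24, 25) top z 101.3 cap [625.1 -23. ] circ 624.9 -21.8 20.7 81
```

View pics/l3.png

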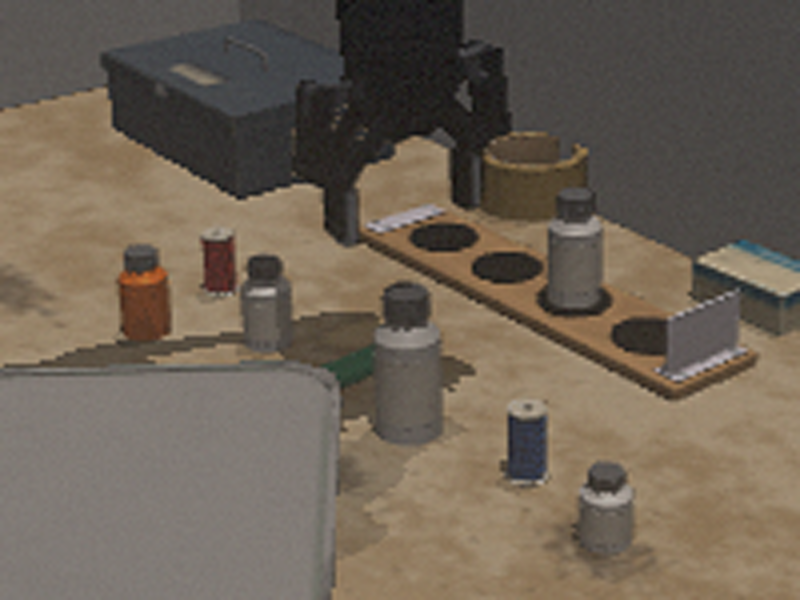

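Bottle a stands upright and centred on its pad (crop (575,300), measured (625,−23)). The gripper is above bottle c (crop (407,365)). Descending to grasp it.

apply_moves([
  {"tx": 0,"ty": -0.001,"tz": 0.025,"ax": 0,"ay": 0,"az": 0,"grip": -1},
  {"tx": 0,"ty": 0,"tz": 0.025,"ax": 0,"ay": 0,"az": 0,"grip": -1},
  {"tx": 0,"ty": 0,"tz": 0.025,"ax": 0,"ay": 0,"az": 0,"grip": -1},
  {"tx": 0,"ty": 0,"tz": 0.02,"ax": 0,"ay": 0,"az": 0,"grip": -1},
  {"tx": 0,"ty": 0,"tz": 0.005,"ax": 0,"ay": 0,"az": 0,"grip": -1},
])

```text
t: 10.35
ee_pos: [424.8, -86.5, 55.5]
tcp_rot: [-0.003, 0.707, 0.707, -0.002]
contact_force: [-1.4, 1.0, 0.3]
gripper_width: 0.999
grip_force: 0.0
```

apply_moves([
  {"tx": 0,"ty": 0,"tz": 0,"ax": 0,"ay": 0,"az": 0,"grip": -1},
  {"tx": 0,"ty": 0,"tz": 0,"ax": 0,"ay": 0,"az": 0,"grip": -1},
  {"tx": 0,"ty": 0,"tz": 0,"ax": 0,"ay": 0,"az": 0,"grip": 0},
  {"tx": 0,"ty": 0,"tz": 0,"ax": 0,"ay": 0,"az": 0,"grip": 0.3},
  {"tx": 0,"ty": 0,"tz": 0,"ax": 0,"ay": 0,"az": 0,"grip": 1},
])

```text
t: 10.77
ee_pos: [428.9, -87.6, 60.2]
tcp_rot: [0.001, 0.707, 0.707, 0.001]
contact_force: [-0.2, -1.2, -0.5]
gripper_width: 0.606
grip_force: 0.0
```

apply_moves([
  {"tx": 0,"ty": 0,"tz": 0,"ax": 0,"ay": 0,"az": 0,"grip": 1},
  {"tx": 0,"ty": 0,"tz": 0,"ax": 0,"ay": 0,"az": 0,"grip": 1},
  {"tx": 0,"ty": 0,"tz": 0,"ax": 0,"ay": 0,"az": 0,"grip": 1},
  {"tx": 0,"ty": 0,"tz": 0,"ax": 0,"ay": 0,"az": 0,"grip": 1},
  {"tx": 0,"ty": 0,"tz": 0,"ax": 0,"ay": 0,"az": 0,"grip": 1},
])

```text
t: 11.18
ee_pos: [428.4, -87.5, 60.1]
tcp_rot: [0.001, 0.707, 0.707, 0.0]
contact_force: [-1.2, -0.5, 5.8]
gripper_width: 0.504
grip_force: 40.1
```

apply_moves([
  {"tx": 0,"ty": 0,"tz": -0.008,"ax": 0,"ay": 0,"az": 0,"grip": 1},
  {"tx": 0,"ty": 0,"tz": -0.018,"ax": 0,"ay": 0,"az": 0,"grip": 1},
  {"tx": 0,"ty": 0,"tz": -0.022,"ax": 0,"ay": 0,"az": 0,"grip": 1},
  {"tx": 0,"ty": 0,"tz": -0.018,"ax": 0,"ay": 0,"az": 0,"grip": 1},
  {"tx": 0,"ty": 0,"tz": -0.004,"ax": 0,"ay": 0,"az": 0,"grip": 1},
])

```text
t: 11.6
ee_pos: [429.7, -87.8, 132.2]
tcp_rot: [0.003, 0.707, 0.707, 0.001]
contact_force: [0.5, 0.1, -3.0]
gripper_width: 0.505
grip_force: 41.5
```

apply_moves([
  {"tx": -0.001,"ty": 0.014,"tz": 0,"ax": 0,"ay": 0,"az": 0,"grip": 1},
  {"tx": -0.002,"ty": 0.025,"tz": 0,"ax": 0,"ay": 0,"az": 0,"grip": 1},
  {"tx": -0.002,"ty": 0.025,"tz": 0,"ax": 0,"ay": 0,"az": 0,"grip": 1},
  {"tx": -0.002,"ty": 0.025,"tz": 0,"ax": 0,"ay": 0,"az": 0,"grip": 1},
  {"tx": -0.002,"ty": 0.025,"tz": 0,"ax": 0,"ay": 0,"az": 0,"grip": 1},
])

```text
t: 12.02
ee_pos: [542.0, -96.0, 127.9]
tcp_rot: [-0.001, 0.707, 0.707, -0.0]
contact_force: [0.4, 0.7, -2.6]
gripper_width: 0.505
grip_force: 41.4
```

apply_moves([
  {"tx": -0.001,"ty": 0.025,"tz": 0,"ax": 0,"ay": 0,"az": 0,"grip": 1},
  {"tx": -0.001,"ty": 0.025,"tz": 0,"ax": 0,"ay": 0,"az": 0,"grip": 1},
  {"tx": -0.001,"ty": 0.022,"tz": 0,"ax": 0,"ay": 0,"az": 0,"grip": 1},
  {"tx": -0.001,"ty": 0.012,"tz": 0,"ax": 0,"ay": 0,"az": 0,"grip": 1},
  {"tx": 0,"ty": 0,"tz": 0,"ax": 0,"ay": 0,"az": 0,"grip": 1},
])

```text
t: 12.43
ee_pos: [627.9, -100.1, 127.9]
tcp_rot: [0.0, 0.707, 0.708, 0.0]
contact_force: [0.7, -0.2, -1.6]
gripper_width: 0.504
grip_force: 41.5
```

apply_moves([
  {"tx": 0,"ty": 0,"tz": 0.015,"ax": 0,"ay": 0,"az": 0,"grip": 1},
  {"tx": 0,"ty": 0,"tz": 0.015,"ax": 0,"ay": 0,"az": 0,"grip": 1},
  {"tx": 0,"ty": 0,"tz": 0.01,"ax": 0,"ay": 0,"az": 0,"grip": 1},
  {"tx": 0,"ty": 0,"tz": 0,"ax": 0,"ay": 0,"az": 0,"grip": 1},
  {"tx": 0,"ty": 0,"tz": 0,"ax": 0,"ay": 0,"az": 0,"grip": 1},
])

```text
t: 12.85
ee_pos: [624.0, -99.8, 87.4]
tcp_rot: [-0.001, 0.707, 0.707, -0.001]
contact_force: [0.8, -0.5, -2.7]
gripper_width: 0.508
grip_force: 41.5
```

apply_moves([
  {"tx": 0,"ty": 0,"tz": 0,"ax": 0,"ay": 0,"az": 0,"grip": 1},
  {"tx": 0,"ty": 0,"tz": 0,"ax": 0,"ay": 0,"az": 0,"grip": 1},
  {"tx": 0,"ty": 0,"tz": 0,"ax": 0,"ay": 0,"az": 0,"grip": 1},
  {"tx": 0,"ty": 0,"tz": 0,"ax": 0,"ay": 0,"az": 0,"grip": 1},
  {"tx": 0,"ty": 0,"tz": 0,"ax": 0,"ay": 0,"az": 0,"grip": 1},
])

```text
t: 13.27
ee_pos: [626.1, -100.1, 89.5]
tcp_rot: [0.0, 0.707, 0.707, 0.0]
contact_force: [-0.2, 0.1, -2.3]
gripper_width: 0.503
grip_force: 41.5
```

apply_moves([
  {"tx": -0.0012,"ty": 0.0007,"tz": 0.005,"ax": 0,"ay": 0,"az": 0,"grip": 1},
  {"tx": 0,"ty": 0,"tz": 0.005,"ax": 0,"ay": 0,"az": 0,"grip": 1},
  {"tx": 0,"ty": 0,"tz": 0.003,"ax": 0,"ay": 0,"az": 0,"grip": 1},
  {"tx": 0,"ty": 0,"tz": 0,"ax": 0,"ay": 0,"az": 0,"grip": 1},
  {"tx": 0,"ty": 0,"tz": 0,"ax": 0,"ay": 0,"az": 0,"grip": 1},
])

```text
t: 13.68
ee_pos: [625.9, -101.2, 75.1]
tcp_rot: [-0.001, 0.707, 0.707, -0.0]
contact_force: [-0.1, -0.8, -3.1]
gripper_width: 0.504
grip_force: 41.5
```

apply_moves([
  {"tx": 0,"ty": 0,"tz": 0.001,"ax": 0,"ay": 0,"az": 0,"grip": 1},
  {"tx": 0,"ty": 0,"tz": 0.0005,"ax": 0,"ay": 0,"az": 0,"grip": 1},
  {"tx": 0,"ty": 0,"tz": 0.0005,"ax": 0,"ay": 0,"az": 0,"grip": 1},
  {"tx": 0,"ty": 0,"tz": 0,"ax": 0,"ay": 0,"az": 0,"grip": 1},
  {"tx": 0,"ty": 0,"tz": 0,"ax": 0,"ay": 0,"az": 0,"grip": 1},
])

```text
t: 14.1
ee_pos: [626.4, -101.3, 74.2]
tcp_rot: [0.0, 0.707, 0.707, 0.0]
contact_force: [-0.9, -1.1, -0.2]
gripper_width: 0.504
grip_force: 41.7
```

apply_moves([
  {"tx": 0,"ty": 0,"tz": 0.0006,"ax": 0,"ay": 0,"az": 0,"grip": 1},
  {"tx": 0,"ty": 0,"tz": 0,"ax": 0,"ay": 0,"az": 0,"grip": 1},
  {"tx": 0,"ty": 0,"tz": 0,"ax": 0,"ay": 0,"az": 0,"grip": 1},
  {"tx": 0,"ty": 0,"tz": 0,"ax": 0,"ay": 0,"az": 0,"grip": 1},
  {"tx": 0,"ty": 0,"tz": 0,"ax": 0,"ay": 0,"az": 0,"grip": 1},
])

```text
t: 14.52
ee_pos: [626.5, -101.2, 74.1]
tcp_rot: [0.0, 0.707, 0.707, 0.0]
contact_force: [-4.0, 0.6, 5.6]
gripper_width: 0.504
grip_force: 42.2
```

apply_moves([
  {"tx": 0,"ty": 0,"tz": 0,"ax": 0,"ay": 0,"az": 0,"grip": -0.2},
  {"tx": 0,"ty": 0,"tz": 0,"ax": 0,"ay": 0,"az": 0,"grip": -0.5},
  {"tx": 0,"ty": 0,"tz": 0,"ax": 0,"ay": 0,"az": 0,"grip": -1},
  {"tx": 0,"ty": 0,"tz": 0,"ax": 0,"ay": 0,"az": 0,"grip": -1},
  {"tx": 0,"ty": 0,"tz": 0,"ax": 0,"ay": 0,"az": 0,"grip": -1},
])

```text
t: 14.93
ee_pos: [626.5, -101.3, 73.0]
tcp_rot: [0.0, 0.707, 0.707, 0.0]
contact_force: [-0.5, 0.4, -0.0]
gripper_width: 1.003
grip_force: 0.0
```

apply_moves([
  {"tx": 0,"ty": 0,"tz": 0,"ax": 0,"ay": 0,"az": 0,"grip": -1},
  {"tx": 0,"ty": 0,"tz": -0.01,"ax": 0,"ay": 0,"az": 0,"grip": -1},
  {"tx": 0,"ty": 0,"tz": -0.025,"ax": 0,"ay": 0,"az": 0,"grip": -1},
  {"tx": 0,"ty": 0,"tz": -0.03,"ax": 0,"ay": 0,"az": 0,"grip": -1},
  {"tx": 0,"ty": 0,"tz": -0.025,"ax": 0,"ay": 0,"az": 0,"grip": -1},
])

```text
t: 15.35
ee_pos: [626.5, -101.3, 165.1]
tcp_rot: [0.0, 0.707, 0.707, 0.0]
contact_force: [-0.0, 0.4, 0.7]
gripper_width: 0.998
grip_force: 0.0
```

apply_moves([
  {"tx": 0.02,"ty": -0.0226,"tz": 0,"ax": 0,"ay": 0,"az": 0,"grip": -1},
  {"tx": 0.02,"ty": -0.0226,"tz": 0,"ax": 0,"ay": 0,"az": 0,"grip": -1},
  {"tx": 0.02,"ty": -0.0226,"tz": 0,"ax": 0,"ay": 0,"az": 0,"grip": -1},
  {"tx": 0.02,"ty": -0.0226,"tz": 0,"ax": 0,"ay": 0,"az": 0,"grip": -1},
  {"tx": 0.02,"ty": -0.0226,"tz": 0,"ax": 0,"ay": 0,"az": 0,"grip": -1},
])

```text
t: 15.77
ee_pos: [512.4, -0.7, 164.1]
tcp_rot: [0.0, 0.707, 0.707, 0.0]
contact_force: [0.0, 0.3, 0.1]
gripper_width: 1.003
grip_force: 0.0
```

apply_moves([
  {"tx": 0.02,"ty": -0.0226,"tz": 0,"ax": 0,"ay": 0,"az": 0,"grip": -1},
  {"tx": 0.02,"ty": -0.0226,"tz": 0,"ax": 0,"ay": 0,"az": 0,"grip": -1},
  {"tx": 0.02,"ty": -0.0226,"tz": 0,"ax": 0,"ay": 0,"az": 0,"grip": -1},
  {"tx": 0.02,"ty": -0.0226,"tz": 0,"ax": 0,"ay": 0,"az": 0,"grip": -1},
  {"tx": 0,"ty": 0,"tz": 0,"ax": 0,"ay": 0,"az": 0,"grip": -1},
])

```text
t: 16.18
ee_pos: [418.8, 80.7, 163.1]
tcp_rot: [-0.001, 0.706, 0.708, -0.0]
contact_force: [-0.3, 0.6, -0.5]
gripper_width: 0.999
grip_force: 0.0
```

apply_moves([
  {"tx": 0,"ty": 0,"tz": 0.02,"ax": 0,"ay": 0,"az": 0,"grip": -1},
  {"tx": 0,"ty": 0,"tz": 0.03,"ax": 0,"ay": 0,"az": 0,"grip": -1},
  {"tx": 0,"ty": 0,"tz": 0.01,"ax": 0,"ay": 0,"az": 0,"grip": -1},
  {"tx": 0,"ty": 0,"tz": 0,"ax": 0,"ay": 0,"az": 0,"grip": -1},
  {"tx": 0,"ty": 0,"tz": 0,"ax": 0,"ay": 0,"az": 0,"grip": -1},
])

```text
t: 16.6
ee_pos: [422.7, 78.3, 103.2]
tcp_rot: [-0.0, 0.707, 0.707, -0.001]
contact_force: [0.6, -0.8, -0.6]
gripper_width: 1.003
grip_force: 0.0
```

apply_moves([
  {"tx": 0,"ty": 0,"tz": 0,"ax": 0,"ay": 0,"az": 0,"grip": -1},
  {"tx": 0,"ty": 0,"tz": 0,"ax": 0,"ay": 0,"az": 0,"grip": -1},
  {"tx": 0,"ty": 0,"tz": 0,"ax": 0,"ay": 0,"az": 0,"grip": -1},
  {"tx": 0,"ty": 0,"tz": 0,"ax": 0,"ay": 0,"az": 0,"grip": -1},
  {"tx": 0,"ty": 0,"tz": 0,"ax": 0,"ay": 0,"az": 0,"grip": -1},
])

```text
t: 17.02
ee_pos: [423.3, 78.6, 103.8]
tcp_rot: [0.0, 0.707, 0.707, 0.0]
contact_force: [0.9, 0.3, 0.6]
gripper_width: 1.002
grip_force: 0.0
```

Run:
```python
from h import *
s=robot.get_state(); print(s["ee_pos"],s["tcp_rot"],s["joints"].round(2))
p,d=viewer.grab_frame("side"); q,e=viewer.grab_frame("top")
u,v=map(int,proj("side",s["ee_pos"]))
cv2.imwrite("pics/l4.png",cv2.resize(p[v-50:v+100,u-80:u+120],None,fx=4,fy=4,interpolation=2))
bottles("top",e,[(624,-24,25),(627,-101,25)],28)
```

```text
[423.2855386   78.55918275 103.81260238] [3.47281860e-04 7.06795059e-01 7.07418122e-01 4.74107377e-04] [ 0.13 -0.05  2.26  0.    0.94  0.12]
(624, -24, 25) top z 101.9 cap [625.4 -22.2] circ 624.2 -22.6 20.2 72
(627, -101, 25) top z 118.7 cap [ 626.9 -101.2] circ 626.7 -101.0 22.2 98
```

View pics/l4.png

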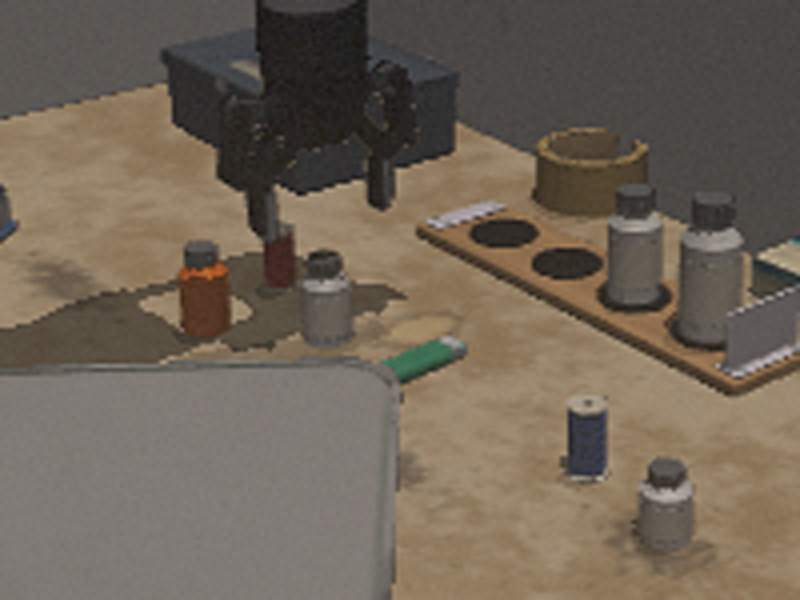

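c and a stand upright on their pads. The gripper is above the white bottle d (crop (325,300)), and the orange one (crop (205,290)) is clear of it. Grasping d.

apply_moves([
  {"tx": 0.0015,"ty": -0.0005,"tz": 0.02,"ax": 0,"ay": 0,"az": 0,"grip": -1},
  {"tx": 0,"ty": 0,"tz": 0.025,"ax": 0,"ay": 0,"az": 0,"grip": -1},
  {"tx": 0,"ty": 0,"tz": 0.018,"ax": 0,"ay": 0,"az": 0,"grip": -1},
  {"tx": 0,"ty": 0,"tz": 0.005,"ax": 0,"ay": 0,"az": 0,"grip": -1},
  {"tx": 0,"ty": 0,"tz": 0,"ax": 0,"ay": 0,"az": 0,"grip": -1},
])

```text
t: 17.53
ee_pos: [420.6, 79.8, 33.7]
tcp_rot: [-0.001, 0.707, 0.707, -0.002]
contact_force: [-1.2, -0.5, -0.7]
gripper_width: 1.0
grip_force: 0.0
```

apply_moves([
  {"tx": 0,"ty": 0,"tz": 0,"ax": 0,"ay": 0,"az": 0,"grip": -1},
  {"tx": 0,"ty": 0,"tz": 0,"ax": 0,"ay": 0,"az": 0,"grip": -1},
  {"tx": 0,"ty": 0,"tz": 0,"ax": 0,"ay": 0,"az": 0,"grip": 0},
  {"tx": 0,"ty": 0,"tz": 0,"ax": 0,"ay": 0,"az": 0,"grip": 0.3},
  {"tx": 0,"ty": 0,"tz": 0,"ax": 0,"ay": 0,"az": 0,"grip": 1},
])

```text
t: 17.95
ee_pos: [423.0, 80.1, 36.0]
tcp_rot: [0.001, 0.707, 0.707, 0.001]
contact_force: [-0.6, 1.2, -0.7]
gripper_width: 0.607
grip_force: 0.0
```

apply_moves([
  {"tx": 0,"ty": 0,"tz": 0,"ax": 0,"ay": 0,"az": 0,"grip": 1},
  {"tx": 0,"ty": 0,"tz": 0,"ax": 0,"ay": 0,"az": 0,"grip": 1},
  {"tx": 0,"ty": 0,"tz": 0,"ax": 0,"ay": 0,"az": 0,"grip": 1},
  {"tx": 0,"ty": 0,"tz": 0,"ax": 0,"ay": 0,"az": 0,"grip": 1},
  {"tx": 0,"ty": 0,"tz": 0,"ax": 0,"ay": 0,"az": 0,"grip": 1},
])

```text
t: 18.37
ee_pos: [422.9, 80.1, 35.8]
tcp_rot: [0.0, 0.707, 0.707, 0.0]
contact_force: [-1.3, 0.3, 6.5]
gripper_width: 0.411
grip_force: 40.2
```

apply_moves([
  {"tx": 0,"ty": 0,"tz": -0.008,"ax": 0,"ay": 0,"az": 0,"grip": 1},
  {"tx": 0,"ty": 0,"tz": -0.018,"ax": 0,"ay": 0,"az": 0,"grip": 1},
  {"tx": 0,"ty": 0,"tz": -0.022,"ax": 0,"ay": 0,"az": 0,"grip": 1},
  {"tx": 0,"ty": 0,"tz": -0.012,"ax": 0,"ay": 0,"az": 0,"grip": 1},
  {"tx": 0,"ty": 0,"tz": 0,"ax": 0,"ay": 0,"az": 0,"grip": 1},
])

```text
t: 18.78
ee_pos: [424.5, 80.3, 98.1]
tcp_rot: [0.002, 0.707, 0.707, 0.002]
contact_force: [1.5, -0.2, 0.2]
gripper_width: 0.411
grip_force: 40.0
```

apply_moves([
  {"tx": -0.002,"ty": 0.014,"tz": 0,"ax": 0,"ay": 0,"az": 0,"grip": 1},
  {"tx": -0.003,"ty": 0.025,"tz": 0,"ax": 0,"ay": 0,"az": 0,"grip": 1},
  {"tx": -0.003,"ty": 0.025,"tz": 0,"ax": 0,"ay": 0,"az": 0,"grip": 1},
  {"tx": -0.003,"ty": 0.025,"tz": 0,"ax": 0,"ay": 0,"az": 0,"grip": 1},
  {"tx": -0.003,"ty": 0.025,"tz": 0,"ax": 0,"ay": 0,"az": 0,"grip": 1},
])

```text
t: 19.2
ee_pos: [536.4, 65.9, 93.9]
tcp_rot: [-0.001, 0.707, 0.707, -0.001]
contact_force: [1.6, 1.1, -1.2]
gripper_width: 0.408
grip_force: 40.0
```

apply_moves([
  {"tx": -0.003,"ty": 0.025,"tz": 0,"ax": 0,"ay": 0,"az": 0,"grip": 1},
  {"tx": -0.003,"ty": 0.025,"tz": 0,"ax": 0,"ay": 0,"az": 0,"grip": 1},
  {"tx": -0.003,"ty": 0.022,"tz": 0,"ax": 0,"ay": 0,"az": 0,"grip": 1},
  {"tx": -0.003,"ty": 0.013,"tz": 0,"ax": 0,"ay": 0,"az": 0,"grip": 1},
  {"tx": 0,"ty": 0,"tz": 0,"ax": 0,"ay": 0,"az": 0,"grip": 1},
])

```text
t: 19.62
ee_pos: [623.5, 53.6, 94.2]
tcp_rot: [0.0, 0.707, 0.707, 0.0]
contact_force: [0.4, 1.1, -0.4]
gripper_width: 0.411
grip_force: 40.1
```

apply_moves([
  {"tx": 0,"ty": 0,"tz": 0.015,"ax": 0,"ay": 0,"az": 0,"grip": 1},
  {"tx": 0,"ty": 0,"tz": 0.012,"ax": 0,"ay": 0,"az": 0,"grip": 1},
  {"tx": 0,"ty": 0,"tz": 0.005,"ax": 0,"ay": 0,"az": 0,"grip": 1},
  {"tx": 0,"ty": 0,"tz": 0,"ax": 0,"ay": 0,"az": 0,"grip": 1},
  {"tx": 0,"ty": 0,"tz": 0,"ax": 0,"ay": 0,"az": 0,"grip": 1},
])

```text
t: 20.03
ee_pos: [619.9, 54.4, 62.2]
tcp_rot: [-0.001, 0.707, 0.708, -0.001]
contact_force: [0.3, 0.4, -1.1]
gripper_width: 0.407
grip_force: 40.1
```

apply_moves([
  {"tx": 0,"ty": 0,"tz": 0,"ax": 0,"ay": 0,"az": 0,"grip": 1},
  {"tx": 0,"ty": 0,"tz": 0,"ax": 0,"ay": 0,"az": 0,"grip": 1},
  {"tx": 0,"ty": 0,"tz": 0,"ax": 0,"ay": 0,"az": 0,"grip": 1},
  {"tx": 0,"ty": 0,"tz": 0,"ax": 0,"ay": 0,"az": 0,"grip": 1},
  {"tx": 0,"ty": 0,"tz": 0,"ax": 0,"ay": 0,"az": 0,"grip": 1},
])

```text
t: 20.45
ee_pos: [621.6, 54.3, 63.7]
tcp_rot: [0.0, 0.707, 0.708, 0.0]
contact_force: [-0.1, 0.1, 0.1]
gripper_width: 0.407
grip_force: 40.1
```

apply_moves([
  {"tx": 0,"ty": 0,"tz": 0.006,"ax": 0,"ay": 0,"az": 0,"grip": 1},
  {"tx": 0,"ty": 0,"tz": 0.004,"ax": 0,"ay": 0,"az": 0,"grip": 1},
  {"tx": 0,"ty": 0,"tz": 0.002,"ax": 0,"ay": 0,"az": 0,"grip": 1},
  {"tx": 0,"ty": 0,"tz": 0,"ax": 0,"ay": 0,"az": 0,"grip": 1},
  {"tx": 0,"ty": 0,"tz": 0,"ax": 0,"ay": 0,"az": 0,"grip": 1},
])

```text
t: 20.87
ee_pos: [621.0, 54.2, 50.7]
tcp_rot: [-0.0, 0.707, 0.707, -0.0]
contact_force: [-0.5, -0.3, -0.6]
gripper_width: 0.405
grip_force: 40.0
```

apply_moves([
  {"tx": 0,"ty": 0,"tz": 0.001,"ax": 0,"ay": 0,"az": 0,"grip": 1},
  {"tx": 0,"ty": 0,"tz": 0.0005,"ax": 0,"ay": 0,"az": 0,"grip": 1},
  {"tx": 0,"ty": 0,"tz": 0.0005,"ax": 0,"ay": 0,"az": 0,"grip": 1},
  {"tx": 0,"ty": 0,"tz": 0,"ax": 0,"ay": 0,"az": 0,"grip": 1},
  {"tx": 0,"ty": 0,"tz": 0,"ax": 0,"ay": 0,"az": 0,"grip": 1},
])

```text
t: 21.28
ee_pos: [621.4, 54.3, 49.9]
tcp_rot: [0.0, 0.707, 0.707, 0.0]
contact_force: [-1.6, -1.6, 5.2]
gripper_width: 0.408
grip_force: 40.5
```

d has touched down (5 N). I'll release, rise and go to bottle b.

apply_moves([
  {"tx": 0,"ty": 0,"tz": 0,"ax": 0,"ay": 0,"az": 0,"grip": 0},
  {"tx": 0,"ty": 0,"tz": 0,"ax": 0,"ay": 0,"az": 0,"grip": -0.5},
  {"tx": 0,"ty": 0,"tz": 0,"ax": 0,"ay": 0,"az": 0,"grip": -1},
  {"tx": 0,"ty": 0,"tz": 0,"ax": 0,"ay": 0,"az": 0,"grip": -1},
  {"tx": 0,"ty": 0,"tz": 0,"ax": 0,"ay": 0,"az": 0,"grip": -1},
])

```text
t: 21.7
ee_pos: [621.3, 54.2, 48.9]
tcp_rot: [-0.0, 0.707, 0.707, -0.0]
contact_force: [0.2, 0.7, -0.3]
gripper_width: 0.999
grip_force: 0.0
```

apply_moves([
  {"tx": 0,"ty": 0,"tz": 0,"ax": 0,"ay": 0,"az": 0,"grip": -1},
  {"tx": 0,"ty": 0,"tz": -0.015,"ax": 0,"ay": 0,"az": 0,"grip": -1},
  {"tx": 0,"ty": 0,"tz": -0.03,"ax": 0,"ay": 0,"az": 0,"grip": -1},
  {"tx": 0,"ty": 0,"tz": -0.035,"ax": 0,"ay": 0,"az": 0,"grip": -1},
  {"tx": 0,"ty": 0,"tz": -0.035,"ax": 0,"ay": 0,"az": 0,"grip": -1},
])

```text
t: 22.12
ee_pos: [620.4, 54.2, 164.3]
tcp_rot: [-0.001, 0.707, 0.707, -0.001]
contact_force: [1.0, 0.0, 0.4]
gripper_width: 0.998
grip_force: 0.0
```

apply_moves([
  {"tx": -0.0317,"ty": -0.018,"tz": 0,"ax": 0,"ay": 0,"az": 0,"grip": -1},
  {"tx": -0.0317,"ty": -0.018,"tz": 0,"ax": 0,"ay": 0,"az": 0,"grip": -1},
  {"tx": -0.0317,"ty": -0.018,"tz": 0,"ax": 0,"ay": 0,"az": 0,"grip": -1},
  {"tx": -0.0317,"ty": -0.018,"tz": 0,"ax": 0,"ay": 0,"az": 0,"grip": -1},
  {"tx": -0.0317,"ty": -0.018,"tz": 0,"ax": 0,"ay": 0,"az": 0,"grip": -1},
])

```text
t: 22.53
ee_pos: [530.5, -105.4, 164.4]
tcp_rot: [0.0, 0.706, 0.708, 0.0]
contact_force: [0.5, -0.5, -0.1]
gripper_width: 1.0
grip_force: 0.0
```

apply_moves([
  {"tx": -0.0317,"ty": -0.018,"tz": 0,"ax": 0,"ay": 0,"az": 0,"grip": -1},
  {"tx": -0.0317,"ty": -0.018,"tz": 0,"ax": 0,"ay": 0,"az": 0,"grip": -1},
  {"tx": -0.0317,"ty": -0.018,"tz": 0,"ax": 0,"ay": 0,"az": 0,"grip": -1},
  {"tx": -0.0317,"ty": -0.018,"tz": 0,"ax": 0,"ay": 0,"az": 0,"grip": -1},
  {"tx": -0.0317,"ty": -0.018,"tz": 0,"ax": 0,"ay": 0,"az": 0,"grip": -1},
])

```text
t: 22.95
ee_pos: [440.5, -264.3, 164.4]
tcp_rot: [0.0, 0.707, 0.708, 0.0]
contact_force: [1.2, 0.0, -0.6]
gripper_width: 0.997
grip_force: 0.0
```

apply_moves([
  {"tx": 0,"ty": 0,"tz": 0.02,"ax": 0,"ay": 0,"az": 0,"grip": -1},
  {"tx": 0,"ty": 0,"tz": 0.03,"ax": 0,"ay": 0,"az": 0,"grip": -1},
  {"tx": 0,"ty": 0,"tz": 0.025,"ax": 0,"ay": 0,"az": 0,"grip": -1},
  {"tx": 0,"ty": 0,"tz": 0,"ax": 0,"ay": 0,"az": 0,"grip": -1},
  {"tx": 0,"ty": 0,"tz": 0,"ax": 0,"ay": 0,"az": 0,"grip": -1},
])

```text
t: 23.37
ee_pos: [440.2, -262.2, 87.9]
tcp_rot: [-0.002, 0.707, 0.707, -0.0]
contact_force: [-0.4, -0.7, -0.3]
gripper_width: 0.998
grip_force: 0.0
```

apply_moves([
  {"tx": 0,"ty": 0,"tz": 0,"ax": 0,"ay": 0,"az": 0,"grip": -1},
  {"tx": 0,"ty": 0,"tz": 0,"ax": 0,"ay": 0,"az": 0,"grip": -1},
  {"tx": 0,"ty": 0,"tz": 0,"ax": 0,"ay": 0,"az": 0,"grip": -1},
  {"tx": 0,"ty": 0,"tz": 0,"ax": 0,"ay": 0,"az": 0,"grip": -1},
  {"tx": 0,"ty": 0,"tz": 0,"ax": 0,"ay": 0,"az": 0,"grip": -1},
])

```text
t: 23.78
ee_pos: [442.4, -263.2, 90.3]
tcp_rot: [0.001, 0.707, 0.708, 0.0]
contact_force: [0.5, 0.4, -0.3]
gripper_width: 1.0
grip_force: 0.0
```

Run:
```python
from h import *
s=robot.get_state(); print(s["ee_pos"],s["tcp_rot"],s["joints"].round(2))
p,d=viewer.grab_frame("side"); q,e=viewer.grab_frame("top")
u,v=map(int,proj("side",s["ee_pos"])); print(u,v)
cv2.imwrite("pics/l5.png",cv2.resize(p[v-80:v+70,u-120:u+80],None,fx=4,fy=4,interpolation=2))
bottles("top",e,[(624,-24,25),(627,-101,25),(622,54,25)],28); bottles("side",d,[(442,-263,12)],28)
```

```text
[ 442.417483   -263.20578305   90.30113707] [9.89514253e-04 7.06594649e-01 7.07617825e-01 1.90081692e-04] [-0.59  0.13  2.1  -0.    0.91 -0.59]
294 226
(624, -24, 25) top z 102.3 cap [625.4 -22.5] circ 624.5 -22.2 20.2 71
(627, -101, 25) top z 119.4 cap [ 626.9 -101.1] circ 626.7 -100.9 22.1 92
(622, 54, 25) top z 83.0 cap [622.   54.4] circ 621.8 54.6 18.1 61
(442, -263, 12) top z 451.7 cap [ 437.  -257.6] circ 441.9 -263.3 27.8 68
```

View pics/l5.png

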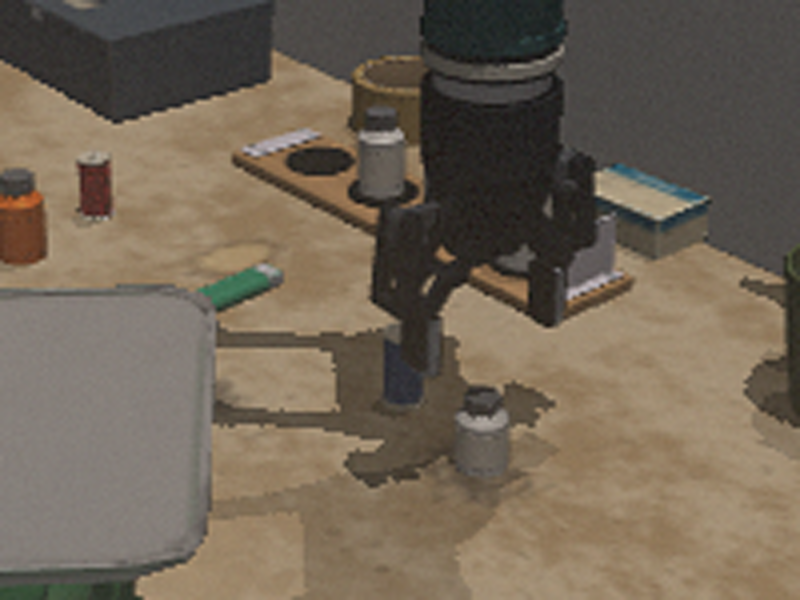

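d stands upright on its pad (crop (381,160)). The gripper is above b (crop (483,435)), with the bottle between the fingers. Grasping b.

apply_moves([
  {"tx": 0,"ty": 0,"tz": 0.02,"ax": 0,"ay": 0,"az": 0,"grip": -1},
  {"tx": 0,"ty": 0,"tz": 0.022,"ax": 0,"ay": 0,"az": 0,"grip": -1},
  {"tx": 0,"ty": 0,"tz": 0.015,"ax": 0,"ay": 0,"az": 0,"grip": -1},
  {"tx": 0,"ty": 0,"tz": 0.005,"ax": 0,"ay": 0,"az": 0,"grip": -1},
  {"tx": 0,"ty": 0,"tz": 0,"ax": 0,"ay": 0,"az": 0,"grip": -1},
])

```text
t: 24.3
ee_pos: [440.4, -262.1, 25.7]
tcp_rot: [-0.002, 0.707, 0.707, -0.0]
contact_force: [-0.0, 1.1, -0.3]
gripper_width: 1.005
grip_force: 0.0
```

apply_moves([
  {"tx": 0,"ty": 0,"tz": 0,"ax": 0,"ay": 0,"az": 0,"grip": -1},
  {"tx": 0,"ty": 0,"tz": 0,"ax": 0,"ay": 0,"az": 0,"grip": -1},
  {"tx": 0,"ty": 0,"tz": 0,"ax": 0,"ay": 0,"az": 0,"grip": 0},
  {"tx": 0,"ty": 0,"tz": 0,"ax": 0,"ay": 0,"az": 0,"grip": 0.3},
  {"tx": 0,"ty": 0,"tz": 0,"ax": 0,"ay": 0,"az": 0,"grip": 1},
])

```text
t: 24.72
ee_pos: [442.2, -263.3, 28.0]
tcp_rot: [0.001, 0.707, 0.707, 0.0]
contact_force: [-0.6, -0.4, -0.3]
gripper_width: 0.603
grip_force: 0.0
```

apply_moves([
  {"tx": 0,"ty": 0,"tz": 0,"ax": 0,"ay": 0,"az": 0,"grip": 1},
  {"tx": 0,"ty": 0,"tz": 0,"ax": 0,"ay": 0,"az": 0,"grip": 1},
  {"tx": 0,"ty": 0,"tz": 0,"ax": 0,"ay": 0,"az": 0,"grip": 1},
  {"tx": 0,"ty": 0,"tz": 0,"ax": 0,"ay": 0,"az": 0,"grip": 1},
  {"tx": 0,"ty": 0,"tz": 0,"ax": 0,"ay": 0,"az": 0,"grip": 1},
])

```text
t: 25.13
ee_pos: [442.0, -263.2, 27.8]
tcp_rot: [0.0, 0.707, 0.707, 0.0]
contact_force: [-1.6, 0.6, 5.5]
gripper_width: 0.362
grip_force: 39.8
```

apply_moves([
  {"tx": 0,"ty": 0,"tz": -0.01,"ax": 0,"ay": 0,"az": 0,"grip": 1},
  {"tx": 0,"ty": 0,"tz": -0.025,"ax": 0,"ay": 0,"az": 0,"grip": 1},
  {"tx": 0,"ty": 0,"tz": -0.035,"ax": 0,"ay": 0,"az": 0,"grip": 1},
  {"tx": 0,"ty": 0,"tz": -0.035,"ax": 0,"ay": 0,"az": 0,"grip": 1},
  {"tx": 0,"ty": 0,"tz": -0.025,"ax": 0,"ay": 0,"az": 0,"grip": 1},
])

```text
t: 25.55
ee_pos: [442.2, -263.3, 160.2]
tcp_rot: [0.001, 0.707, 0.707, 0.0]
contact_force: [1.9, -0.7, -0.0]
gripper_width: 0.364
grip_force: 39.7
```

apply_moves([
  {"tx": 0.0141,"ty": 0.0063,"tz": 0,"ax": 0,"ay": 0,"az": 0,"grip": 1},
  {"tx": 0.0282,"ty": 0.0126,"tz": 0,"ax": 0,"ay": 0,"az": 0,"grip": 1},
  {"tx": 0.0282,"ty": 0.0126,"tz": 0,"ax": 0,"ay": 0,"az": 0,"grip": 1},
  {"tx": 0.0282,"ty": 0.0126,"tz": 0,"ax": 0,"ay": 0,"az": 0,"grip": 1},
  {"tx": 0.0282,"ty": 0.0126,"tz": 0,"ax": 0,"ay": 0,"az": 0,"grip": 1},
])

```text
t: 25.97
ee_pos: [498.2, -134.8, 157.5]
tcp_rot: [0.0, 0.707, 0.707, 0.0]
contact_force: [0.1, -0.1, -1.1]
gripper_width: 0.36
grip_force: 39.7
```

apply_moves([
  {"tx": 0.0282,"ty": 0.0126,"tz": 0,"ax": 0,"ay": 0,"az": 0,"grip": 1},
  {"tx": 0.0282,"ty": 0.0126,"tz": 0,"ax": 0,"ay": 0,"az": 0,"grip": 1},
  {"tx": 0.0282,"ty": 0.0126,"tz": 0,"ax": 0,"ay": 0,"az": 0,"grip": 1},
  {"tx": 0.0282,"ty": 0.0126,"tz": 0,"ax": 0,"ay": 0,"az": 0,"grip": 1},
  {"tx": 0.0282,"ty": 0.0126,"tz": 0,"ax": 0,"ay": 0,"az": 0,"grip": 1},
])

```text
t: 26.38
ee_pos: [561.1, 6.6, 157.3]
tcp_rot: [-0.0, 0.707, 0.708, -0.0]
contact_force: [-0.3, -0.5, -0.5]
gripper_width: 0.358
grip_force: 39.7
```

apply_moves([
  {"tx": 0.0282,"ty": 0.0126,"tz": 0,"ax": 0,"ay": 0,"az": 0,"grip": 1},
  {"tx": 0.0282,"ty": 0.0126,"tz": 0,"ax": 0,"ay": 0,"az": 0,"grip": 1},
  {"tx": 0.0282,"ty": 0.0126,"tz": 0,"ax": 0,"ay": 0,"az": 0,"grip": 1},
  {"tx": 0.0282,"ty": 0.0126,"tz": 0,"ax": 0,"ay": 0,"az": 0,"grip": 1},
  {"tx": 0.0141,"ty": 0.0063,"tz": 0,"ax": 0,"ay": 0,"az": 0,"grip": 1},
])

```text
t: 26.8
ee_pos: [618.5, 135.2, 157.4]
tcp_rot: [-0.0, 0.706, 0.708, 0.001]
contact_force: [0.9, 0.6, -0.5]
gripper_width: 0.363
grip_force: 39.7
```

apply_moves([
  {"tx": 0,"ty": 0,"tz": 0,"ax": 0,"ay": 0,"az": 0,"grip": 1},
  {"tx": 0,"ty": 0,"tz": 0,"ax": 0,"ay": 0,"az": 0,"grip": 1},
  {"tx": 0,"ty": 0,"tz": 0,"ax": 0,"ay": 0,"az": 0,"grip": 1},
  {"tx": 0,"ty": 0,"tz": 0,"ax": 0,"ay": 0,"az": 0,"grip": 1},
  {"tx": 0,"ty": 0,"tz": 0,"ax": 0,"ay": 0,"az": 0,"grip": 1},
])

```text
t: 27.22
ee_pos: [617.1, 130.7, 157.1]
tcp_rot: [-0.0, 0.707, 0.707, -0.0]
contact_force: [0.8, -0.5, -0.8]
gripper_width: 0.362
grip_force: 39.7
```

apply_moves([
  {"tx": 0.0017,"ty": 0.002,"tz": 0.02,"ax": 0,"ay": 0,"az": 0,"grip": 1},
  {"tx": 0,"ty": 0,"tz": 0.03,"ax": 0,"ay": 0,"az": 0,"grip": 1},
  {"tx": 0,"ty": 0,"tz": 0.03,"ax": 0,"ay": 0,"az": 0,"grip": 1},
  {"tx": 0,"ty": 0,"tz": 0.015,"ax": 0,"ay": 0,"az": 0,"grip": 1},
  {"tx": 0,"ty": 0,"tz": 0,"ax": 0,"ay": 0,"az": 0,"grip": 1},
])

```text
t: 27.63
ee_pos: [615.5, 132.0, 57.4]
tcp_rot: [-0.003, 0.707, 0.707, -0.004]
contact_force: [-1.5, -0.7, -0.1]
gripper_width: 0.358
grip_force: 39.7
```

apply_moves([
  {"tx": 0,"ty": 0,"tz": 0,"ax": 0,"ay": 0,"az": 0,"grip": 1},
  {"tx": 0,"ty": 0,"tz": 0,"ax": 0,"ay": 0,"az": 0,"grip": 1},
  {"tx": 0,"ty": 0,"tz": 0,"ax": 0,"ay": 0,"az": 0,"grip": 1},
  {"tx": 0,"ty": 0,"tz": 0,"ax": 0,"ay": 0,"az": 0,"grip": 1},
  {"tx": 0,"ty": 0,"tz": 0,"ax": 0,"ay": 0,"az": 0,"grip": 1},
])

```text
t: 28.05
ee_pos: [620.8, 133.9, 63.9]
tcp_rot: [0.001, 0.707, 0.707, 0.001]
contact_force: [0.1, 0.4, -1.2]
gripper_width: 0.359
grip_force: 39.7
```

apply_moves([
  {"tx": -0.0015,"ty": -0.0015,"tz": 0.006,"ax": 0,"ay": 0,"az": 0,"grip": 1},
  {"tx": 0,"ty": 0,"tz": 0.008,"ax": 0,"ay": 0,"az": 0,"grip": 1},
  {"tx": 0,"ty": 0,"tz": 0.004,"ax": 0,"ay": 0,"az": 0,"grip": 1},
  {"tx": 0,"ty": 0,"tz": 0,"ax": 0,"ay": 0,"az": 0,"grip": 1},
  {"tx": 0,"ty": 0,"tz": 0,"ax": 0,"ay": 0,"az": 0,"grip": 1},
])

```text
t: 28.47
ee_pos: [617.3, 132.1, 43.1]
tcp_rot: [-0.001, 0.707, 0.707, -0.001]
contact_force: [0.5, -0.6, -1.0]
gripper_width: 0.361
grip_force: 39.7
```

apply_moves([
  {"tx": 0,"ty": 0,"tz": 0.001,"ax": 0,"ay": 0,"az": 0,"grip": 1},
  {"tx": 0,"ty": 0,"tz": 0,"ax": 0,"ay": 0,"az": 0,"grip": 1},
  {"tx": 0,"ty": 0,"tz": 0,"ax": 0,"ay": 0,"az": 0,"grip": 1},
  {"tx": 0,"ty": 0,"tz": 0,"ax": 0,"ay": 0,"az": 0,"grip": 1},
  {"tx": 0,"ty": 0,"tz": 0,"ax": 0,"ay": 0,"az": 0,"grip": 1},
])

```text
t: 28.88
ee_pos: [618.3, 132.3, 43.4]
tcp_rot: [0.0, 0.707, 0.707, 0.0]
contact_force: [-0.2, 0.5, -0.4]
gripper_width: 0.365
grip_force: 39.7
```

apply_moves([
  {"tx": 0,"ty": 0.0008,"tz": 0.0007,"ax": 0,"ay": 0,"az": 0,"grip": 1},
  {"tx": 0,"ty": 0,"tz": 0.0007,"ax": 0,"ay": 0,"az": 0,"grip": 1},
  {"tx": 0,"ty": 0,"tz": 0.0005,"ax": 0,"ay": 0,"az": 0,"grip": 1},
  {"tx": 0,"ty": 0,"tz": 0,"ax": 0,"ay": 0,"az": 0,"grip": 1},
  {"tx": 0,"ty": 0,"tz": 0,"ax": 0,"ay": 0,"az": 0,"grip": 1},
])

```text
t: 29.3
ee_pos: [619.2, 132.3, 41.8]
tcp_rot: [0.0, 0.707, 0.707, 0.0]
contact_force: [-1.0, -0.7, 4.8]
gripper_width: 0.359
grip_force: 40.1
```

It has touched down. I'll release, rise and retreat.

apply_moves([
  {"tx": 0,"ty": 0,"tz": 0,"ax": 0,"ay": 0,"az": 0,"grip": 0},
  {"tx": 0,"ty": 0,"tz": 0,"ax": 0,"ay": 0,"az": 0,"grip": -0.5},
  {"tx": 0,"ty": 0,"tz": 0,"ax": 0,"ay": 0,"az": 0,"grip": -1},
  {"tx": 0,"ty": 0,"tz": 0,"ax": 0,"ay": 0,"az": 0,"grip": -1},
  {"tx": 0,"ty": 0,"tz": 0,"ax": 0,"ay": 0,"az": 0,"grip": -1},
])

```text
t: 29.72
ee_pos: [618.8, 132.2, 41.0]
tcp_rot: [-0.0, 0.707, 0.707, -0.0]
contact_force: [-0.4, 0.1, 0.3]
gripper_width: 1.0
grip_force: 0.0
```

apply_moves([
  {"tx": 0,"ty": 0,"tz": 0,"ax": 0,"ay": 0,"az": 0,"grip": -1},
  {"tx": 0,"ty": 0,"tz": -0.015,"ax": 0,"ay": 0,"az": 0,"grip": -1},
  {"tx": 0,"ty": 0,"tz": -0.03,"ax": 0,"ay": 0,"az": 0,"grip": -1},
  {"tx": 0,"ty": 0,"tz": -0.035,"ax": 0,"ay": 0,"az": 0,"grip": -1},
  {"tx": 0,"ty": 0,"tz": -0.035,"ax": 0,"ay": 0,"az": 0,"grip": -1},
])

```text
t: 30.13
ee_pos: [617.9, 132.1, 156.3]
tcp_rot: [-0.001, 0.707, 0.707, -0.001]
contact_force: [0.0, 0.8, 0.3]
gripper_width: 0.999
grip_force: 0.0
```

apply_moves([
  {"tx": 0.02,"ty": -0.02,"tz": -0.02,"ax": 0,"ay": 0,"az": 0,"grip": -1},
  {"tx": 0.025,"ty": -0.025,"tz": -0.01,"ax": 0,"ay": 0,"az": 0,"grip": -1},
  {"tx": 0.025,"ty": -0.025,"tz": 0,"ax": 0,"ay": 0,"az": 0,"grip": -1},
  {"tx": 0.025,"ty": -0.025,"tz": 0,"ax": 0,"ay": 0,"az": 0,"grip": -1},
  {"tx": 0.025,"ty": -0.025,"tz": 0,"ax": 0,"ay": 0,"az": 0,"grip": -1},
])

```text
t: 30.55
ee_pos: [497.8, 253.0, 186.9]
tcp_rot: [0.0, 0.707, 0.707, 0.001]
contact_force: [-0.1, 0.1, 0.5]
gripper_width: 0.999
grip_force: 0.0
```

apply_moves([
  {"tx": 0,"ty": 0,"tz": 0,"ax": 0,"ay": 0,"az": 0,"grip": -1},
  {"tx": 0,"ty": 0,"tz": 0,"ax": 0,"ay": 0,"az": 0,"grip": -1},
  {"tx": 0,"ty": 0,"tz": 0,"ax": 0,"ay": 0,"az": 0,"grip": -1},
  {"tx": 0,"ty": 0,"tz": 0,"ax": 0,"ay": 0,"az": 0,"grip": -1},
  {"tx": 0,"ty": 0,"tz": 0,"ax": 0,"ay": 0,"az": 0,"grip": -1},
])

```text
t: 30.97
ee_pos: [499.7, 251.3, 186.2]
tcp_rot: [0.0, 0.707, 0.707, 0.0]
contact_force: [-1.2, 0.9, -0.2]
gripper_width: 0.999
grip_force: 0.0
```

Run:
```python
from h import *
p,d=viewer.grab_frame("side"); q,e=viewer.grab_frame("top")
bottles("top",e,[(624,-24,25),(627,-101,25),(622,54,25),(619,132,25)],28)
a=cv2.resize(p[140:260,200:360],(640,480),interpolation=2); b=cv2.resize(q[125:175,165:315],None,fx=4,fy=4,interpolation=2)
b=cv2.copyMakeBorder(b,0,0,0,640-b.shape[1],0)[:120]; cv2.imwrite("pics/end.png",np.vstack([a,b]))
```

```text
(624, -24, 25) top z 101.6 cap [625.3 -23. ] circ 624.7 -22.4 20.0 73
(627, -101, 25) top z 120.3 cap [ 626.8 -101. ] circ 626.5 -100.9 22.0 80
(622, 54, 25) top z 83.7 cap [621.2  54. ] circ 621.7 54.2 18.3 59
(619, 132, 25) top z 65.0 cap [620.1 131. ] circ 619.7 131.1 16.2 46
```

View pics/end.png

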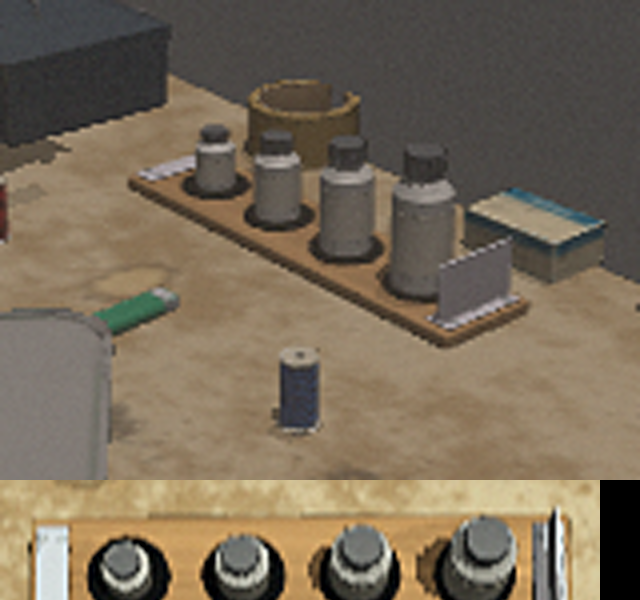

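All four bottles stand upright and centred on their pads (within about 1.5 mm), tallest by the plate at crop (422,225) and shortest at (215,165). The arm is clear, so I'm handing in.

```bash
python3 -c "
from bench import robot
print(robot.finish_job())"
```

```text
the job is handed in; nothing more can be done
None
```

The job is handed in: all four bottles stand upright and released, centred on their pads to within about 1.5 mm, running from tallest at the metal end plate to shortest at the other end.

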